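# Wind a board under the test tweezers and squeeze the tips over its two pads

## Task

Wind the handwheel clockwise (seen from above) until the carriage with the small circuit board touches its stop, leaving the test tweezers open meanwhile. Then squeeze the sprung tweezers by their two black grips until each tip stands right over its own brass pad on the board, never squeezing the tips together, and finish while still holding them steadily at that gap. Do not disturb the flux tub, brush, screw dish, bottle or drive case standing around.

Things in the scene. Friction and masses are not known exactly. Their poses are not given: they have to be found in the camera images.
- fixture: Fixed test stand: grey metal plate 110 x 440 mm, 12 mm high; origin at the centre of its underside. Its own y axis points from the handwheel end (gearbox 66 x 66 mm, top at z 50 mm, centred at local 14, -150 mm) to the tweezer end (black post 40 x 36 mm, top at z 88 mm, centred at local 0, 198 mm). The stop, a dark block 30 to 34 mm high, stands at local y 84 to 98 mm.
- wheel_axis (a point): Point on the upright axis of the handwheel (disc radius 43 mm, top of rim at z 64 mm), at the height to grip the crank knob (92 mm). Local (fixture frame) 20, -150 mm.
- knob_grip (a point): Centre, half-way up, of the black upright crank knob on the handwheel: 18 mm in diameter, 43 mm tall, z 67 to 110 mm, 33 mm from the wheel's axis; it spins freely on its own pin, so it can be held and carried round the axis without turning the gripper. Moving it takes about 2 N. The disc lies 28 mm below this point.
- wheel (a joint): Angle of the handwheel, rad, growing clockwise seen from above; geared to the carriage at 12 mm per rad (0 to 5.17); friction keeps it where it is left.
- carriage (a joint): Position of the carriage in m, growing towards the tweezers (along the fixture's +y); 0.062 is hard against the stop.
- tweezer_grip (a point): Fixed point (fixture frame 0, 114, 70 mm) midway between the two black grips (upright rolls 12 mm across, 18 mm tall, one outside each blade, z 61 to 79 mm): squeeze here from above, across the fixture's x axis. Over their outsides the grips measure 44 mm when open, 26.3 mm with the tips over the pads, 19 mm shut. Blade hinges: 71 mm from here along +y. Clear below down to the plate (z 12 mm).
- tip_near (a point): Tip of the tweezer blade on the fixture's -x side. The two tips are 48 mm apart when open and ride 5 mm above the pads.
- tip_far (a point): Tip of the blade on the +x side.
- pad_near (a point): Top centre of the brass pad (7 mm in diameter) on the fixture's -x side of the board on the carriage; the two pads are 16 mm apart across the fixture, 8 mm either side of its centre line, and lie under the tweezers' mouth only when the carriage is at the stop.
- pad_far (a point): Top centre of the pad on the +x side.
- flux_tub: Bystander: small round tub, 47 mm across, 29 mm high, in front of the stand; origin under its centre.
- brush: Bystander: black brush 134 x 21 x 10 mm lying in front of the stand; origin under its centre.
- screw_dish: Bystander: steel dish of screws, 85 mm across, 18 mm high; origin under its centre.
- solvent_bottle: Bystander: white bottle 65 mm across, 124 mm high; origin under its centre.
- drive_case: Bystander: black case 63 x 112 x 24 mm; origin under its centre.
- tweezer_near (a joint): Closing angle of the tweezer blade on the fixture's -x side, rad: 0 fully open (resting), about 0.123 with its tip over its pad, 0.172 shut. Its spring pushes it open, with about 1.7 N at the grip when open and 6 N at the pad.
- tweezer_far (a joint): Closing angle of the tweezer blade on the fixture's +x side, rad: 0 fully open (resting), about 0.123 with its tip over its pad, 0.172 shut. Its spring pushes it open, with about 1.7 N at the grip when open and 6 N at the pad.

How it is judged:
By the outcome, as a careful person would: the job done as asked, in the order asked, and still so for the second after the job is handed in, while the arm keeps its last pose, push and grip.
It also fails if it takes over 48 s, if anything falls off the work surface, if the arm or the gripper's body presses on something with over 40 N, if the wrist force passes 120 N, or if a joint passes its speed limit or range.

## Robot

A 6-joint arm with a two-finger parallel gripper is mounted at the origin on a cart in front of the work surface, level with it; the furniture and walls round the work are solid. World frame = base frame: x ahead of the robot, y to its left, z up, the work surface at z = 0. Lengths are in m, angles in rad, forces in N, time in s.
With the tool pointing down it reaches from about 0.325 to 0.9 m from the base axis. Payload 6.1 kg.
Tool frame: the origin (TCP) lies at the very end of the fingers, on their centre line; the grasp point (between the pads) lies 19 mm behind it (bot.grip_point_offset is the distance from the TCP to the grasp point, in m); z points along the fingers, y is the line along which they close (so a half turn about z gives the same grasp; the last joint's range is limited). The gripper opens to 85 mm and grips with 20 to 120 N. Pads are 22 mm wide; open, the fingers measure 114 mm over their backs; the gripper's body (76 mm by 85 mm) begins 54 mm behind the grasp point. The pads swing forward as they close: fully open they stand 13 mm farther back than shut.
Start: joints at [-1.356, 0.22, 1.526, -0, 1.395, -0.126], TCP at [0.209, -0.589, 0.231] pointing down, gripper open.
Joint ranges: [-2.98, 2.98], [-0.91, 2.08], [0.09, 2.57], [-1.24, 4.39], [0.2, 2.65], [-2.68, 2.68]. Speed limits (rad/s): [2.57, 2.57, 3.01, 3.14, 3.14, 3.14].

## Interface

Orientations are given as a rotation vector (axis times angle).
In Python, from plant import bot gives the robot as it stands. The module is installed in compiled form; this text tells all that it offers.
- The arm moves only by the shell command python3 -m pendant 'ROWS' [FORCE]. ROWS is JSON, a list of rows, each an object of numbers: "grip": the closure, from -1 (fully open) to 1 (shut); "dx", "dy", "dz": the shift along the tool's x, y, z in mm; "ax", "ay", "az": the turn, a rotation vector about the tool's x, y, z in rad. In form: [{"grip": .., "dx": .., "dy": .., "dz": .., "ax": .., "ay": .., "az": ..}, ...]. A call has 1 to 10 rows; each row is the pose to reach, as a shift and turn from the pose commanded when the call began, along the tool's axes at that moment; what a row does not reach only later rows make up. A row lasts 1/12 s, in which the tool goes at most 41.7 mm and 7.16 degrees, less where a joint would pass 70% of its speed; a pose out of reach is approached as far as the arm can. A call with a gripper value outside its range is refused whole. The fingers move at their own pace and stop on an object; FORCE is the grip in N (left out, the last holds). Time passes only in rows, so rows that repeat a pose let the fingers close. It gives the time, the measured TCP pose, the force, the opening and the grip force at its end, in the units of the state.
- bot.state(): the state, without advancing time (a new reading comes with each control period).
- bot.grab_frame(name): name is "scene" or "top" or "wrist"; returns (picture, depth): 420x560x3 uint8, red, green, blue; 420x560 float32, m along the optical axis (not along the pixel's ray), 0 where there is no reading.
- bot.camera_info(name): a dict with "fov_y" (degrees; the focal length in pixels is half the picture's height over the tangent of half this angle, whatever the lens; pixels are square), "cx", "cy" (the principal point, pixels), "T" (4x4, takes a point from camera to world coordinates); the wrist camera has in their place "tool_from_camera" (4x4, takes a point from camera to tool coordinates, whose origin is the TCP and whose axes are the flange's). Camera axes: x right, y down, z forward; pixel columns grow to the right and rows downward; lengths in m; the calibration is good to about 2 mm. A picture is of the moment at which its call begins: read the wrist's pose just before it. camera_info takes no time and is no camera call.
- bot.job_done(): hands the job in; it is judged then, once.
The state is a dict: "time": time; "q": joint angles; "qvel": joint speeds; "effort": joint torques, N m; "tcp_pos": TCP position; "orientation": TCP orientation; "contact_force": force on the tool from outside, world axes, zero at the start; "torque": the same for the moment, N m; "grip_width": finger opening in m; "finger_force": force on a finger pad.
Only numpy, scipy, OpenCV 4.12 (cv2) and the standard library are available. Lean on these libraries where they do the work, as an engineer would, in place of code of your own. Each camera call takes 0.05 s, during which the arm holds its last target. There are 200 camera calls.

## Working session

There is one attempt and no reset: what is moved stays moved. The work goes in short steps, Python scripts to look and compute and a shell command to move; the robot and the scene stay as the last step left them, time stands still between calls to the robot, and variables do not carry over. Pictures are saved under pics/ and viewed, at most 10 in all, crops included, and the job is handed in when it is done.

```bash
mkdir -p pics; python3 - <<'E'
from plant import bot
import cv2,numpy as np
print(bot.state())
for n in("scene","top"):
    p,d=bot.grab_frame(n); cv2.imwrite(f"pics/{n}0.png",p[:,:,::-1]); np.savez(f"{n}0.npz",p=p,d=d)
    print(n,bot.camera_info(n))
print(bot.camera_info("wrist"))
E
```

```text
{'time': 0.0, 'q': array([-1.35606831e+00,  2.21218421e-01,  1.52764792e+00,  6.46926049e-06,
        1.39471168e+00, -1.26101126e-01]), 'qvel': array([-0.00020817,  0.00071759,  0.0017393 ,  0.00135872,  0.00243322,
        0.00086783]), 'effort': array([ 5.28474302e-04, -4.96894884e+01, -3.89393127e+01, -8.78583751e-05,
        1.09645404e-02,  1.83668317e-05]), 'tcp_pos': array([ 0.20878139, -0.58843379,  0.23018455]), 'orientation': array([-3.09413058e+00, -5.32447430e-01,  1.28077467e-04]), 'contact_force': array([ 0.13576849, -0.94492032, -0.03316251]), 'torque': array([ 0.01913205,  0.00531962, -0.04188042]), 'finger_force': 0.0, 'grip_width': 0.08561541232826304}
scene {'fov_y': 56.25290438203335, 'cx': 283.06652427924047, 'cy': 211.69146939587785, 'T': array([[-0.89273103, -0.17230195,  0.41634523,  0.13121633],
       [-0.44978541,  0.39595602, -0.80056974,  0.63502625],
       [-0.02691467, -0.90195946, -0.43098113,  0.46118926],
       [ 0.        ,  0.        ,  0.        ,  1.        ]])}
top {'fov_y': 52.512462396821356, 'cx': 279.55115821947123, 'cy': 210.36742384848702, 'T': array([[-0.0234531 , -0.98696262,  0.15923174,  0.33682432],
       [-0.99927427,  0.01836135, -0.03337342, -0.07042546],
       [ 0.03001461, -0.15989889, -0.98667698,  0.98192435],
       [ 0.        ,  0.        ,  0.        ,  1.        ]])}
{'fov_y': 66.2272863358958, 'cx': 280.43912241751406, 'cy': 207.06457651921679, 'tool_from_camera': array([[ 5.85471494e-04, -9.53903479e-01, -3.00112995e-01,
         7.68351163e-02],
       [ 9.99999808e-01,  6.20018392e-04, -1.98802461e-05,
        -4.48440138e-04],
       [ 2.05039413e-04, -3.00112926e-01,  9.53903659e-01,
        -1.42753670e-01],
       [ 0.00000000e+00,  0.00000000e+00,  0.00000000e+00,
         1.00000000e+00]])}
```

View pics/top0.png

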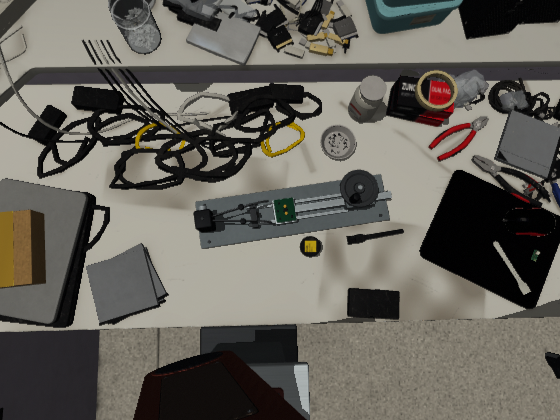

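View pics/scene0.png

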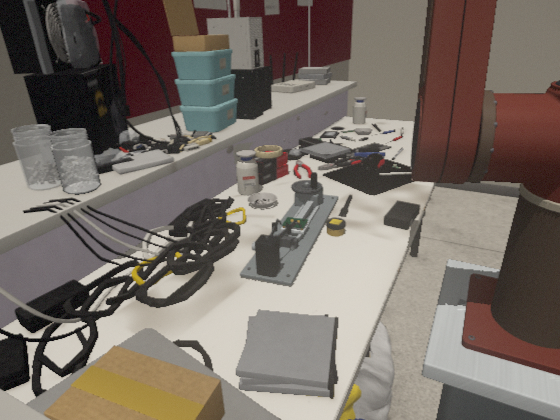

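Top view: the plate spans about (195,205) to (390,180)–(390,220), with the post at (204,220), board at (285,209) and wheel at (358,188). The knob is near (362,178). World +y is to the left and the brush, tub and dish stand clear. Next I fit the plate and the knob.

```bash
cat > h.py <<'E'
from plant import bot
import cv2,numpy as np
from scipy.spatial.transform import Rotation as R
def f(ci): return 210/np.tan(np.radians(ci["fov_y"]/2))
def camT(n,st=None):
    ci=bot.camera_info(n)
    if n!="wrist": return ci,ci["T"]
    T=np.eye(4);T[:3,:3]=R.from_rotvec(st["orientation"]).as_matrix();T[:3,3]=st["tcp_pos"]
    return ci,T@ci["tool_from_camera"]
def cloud(n,d,st=None):
    ci,T=camT(n,st); v,u=np.mgrid[:420,:560]
    P=np.stack([(u-ci["cx"])/f(ci)*d,(v-ci["cy"])/f(ci)*d,d],-1)
    return P@T[:3,:3].T+T[:3,3]
def ray(n,u,v,z,st=None):
    ci,T=camT(n,st); r=T[:3,:3]@np.array([(u-ci["cx"])/f(ci),(v-ci["cy"])/f(ci),1])
    return T[:3,3]+r*(z-T[2,3])/r[2]
def proj(n,P,st=None):
    ci,T=camT(n,st); p=T[:3,:3].T@(np.asarray(P)-T[:3,3])
    return p[0]/p[2]*f(ci)+ci["cx"],p[1]/p[2]*f(ci)+ci["cy"]
E
python3 - <<'E'
from h import *
z=np.load("top0.npz");p,d=z["p"],z["d"]
W=cloud("top",d)
print("table z",np.median(W[290:310,170:300,2]))
hsv=cv2.cvtColor(p,cv2.COLOR_RGB2HSV)
g=p.astype(int); 
m=((hsv[...,1]<80)&(hsv[...,2]>60)&(hsv[...,2]<165)&(W[...,2]>0.004)&(W[...,2]<0.022)).astype(np.uint8)
m[:165]=0;m[255:]=0;m[:,:180]=0;m[:,400:]=0
m=cv2.morphologyEx(m,cv2.MORPH_OPEN,np.ones((2,2)))
n,l,s,c=cv2.connectedComponentsWithStats(m); 
k=1+np.argmax(s[1:,4]);print(s[s[:,4]>60])
v,u=np.where(np.isin(l,[i for i in range(1,n) if s[i,4]>60]))
Q=np.array([ray("top",a,b,0.012)[:2] for a,b in zip(u,v)],np.float32)*1000
print(cv2.minAreaRect(Q))
b=(W[...,2]>0.095)&(W[...,2]<0.125)
b[:150]=0;b[240:]=0;b[:,:320]=0;b[:,410:]=0
vv,uu=np.where(b);print("knob",len(vv),uu.mean(),vv.mean(),W[b].mean(0),ray("top",uu.mean(),vv.mean(),.11))
o=cv2.resize(p[160:260,180:410],None,fx=3.4,fy=3.4,interpolation=cv2.INTER_CUBIC)
mm=cv2.resize(m[160:260,180:410]*255,None,fx=3.4,fy=3.4,interpolation=0)
cn,_=cv2.findContours(mm,0,2);
o2=o.copy();cv2.drawContours(o2,cn,-1,(255,0,0),1)
cv2.imwrite("pics/c1.png",cv2.resize(np.vstack([o,o2]),None,fx=.86,fy=.86)[:,:,::-1])
E
```

```text
table z 0.0001376697899194701
[[     0      0    560    420 229913]
 [   375    175     10     18     97]
 [   196    181    146     43   1967]
 [   200    202    191     48   3027]
 [   224    209     28     12    180]]Traceback (most recent call last):
  File "<stdin>", line 13, in <module>
  File "h.py", line 15, in ray
    ci,T=camT(n,st); r=T[:3,:3]@np.array([(u-ci["cx"])/f(ci),(v-ci["cy"])/f(ci),1])
         ~~~~^^^^^^
  File "h.py", line 6, in camT
    ci=bot.camera_info(n)
ValueError: time passes only in moves, steps and waits
```

```bash
sed -i 's/^def f(ci)/import functools\ninfo=functools.lru_cache(None)(bot.camera_info)\ndef f(ci)/; s/ci=bot.camera_info(n)/ci=info(n)/' h.py
python3 - <<'E'
from h import *
z=np.load("top0.npz");p,d=z["p"],z["d"]
W=cloud("top",d)
hsv=cv2.cvtColor(p,cv2.COLOR_RGB2HSV)
m=((hsv[...,1]<80)&(hsv[...,2]>60)&(hsv[...,2]<165)&(W[...,2]>0.004)&(W[...,2]<0.022)).astype(np.uint8)
m[:165]=0;m[255:]=0;m[:,:180]=0;m[:,400:]=0
m=cv2.morphologyEx(m,cv2.MORPH_OPEN,np.ones((2,2)))
n,l,s,c=cv2.connectedComponentsWithStats(m)
v,u=np.where(np.isin(l,[i for i in range(1,n) if s[i,4]>60]))
Q=np.array([ray("top",a,b,0.012)[:2] for a,b in zip(u,v)],np.float32)*1000
r=cv2.minAreaRect(Q);print(r);print(cv2.boxPoints(r))
b=(W[...,2]>0.095)&(W[...,2]<0.125)
b[:150]=0;b[240:]=0;b[:,:320]=0;b[:,410:]=0
vv,uu=np.where(b);print("knob",len(vv),uu.mean(),vv.mean(),W[b].mean(0),ray("top",uu.mean(),vv.mean(),.11))
o=cv2.resize(p[160:260,180:410],None,fx=3.4,fy=3.4,interpolation=cv2.INTER_CUBIC)
mm=cv2.resize(m[160:260,180:410]*255,None,fx=3.4,fy=3.4,interpolation=0)
cn,_=cv2.findContours(mm,0,2);
o2=o.copy();cv2.drawContours(o2,cn,-1,(255,0,0),1)
cv2.imwrite("pics/c1.png",cv2.resize(np.vstack([o,o2]),None,fx=.86,fy=.86)[:,:,::-1])
E
```

```text
((490.3678283691406, -135.20204162597656), (110.08484649658203, 438.8138427734375), 7.6443915367126465)
[[ 406.6281     74.932976]
 [ 465.001    -359.98105 ]
 [ 574.10754  -345.33707 ]
 [ 515.7346     89.576965]]
knob 64 355.234375 197.09375 [ 0.5034011  -0.26008907  0.10671224] [ 0.50278245 -0.25938678  0.11      ]
```

View pics/c1.png

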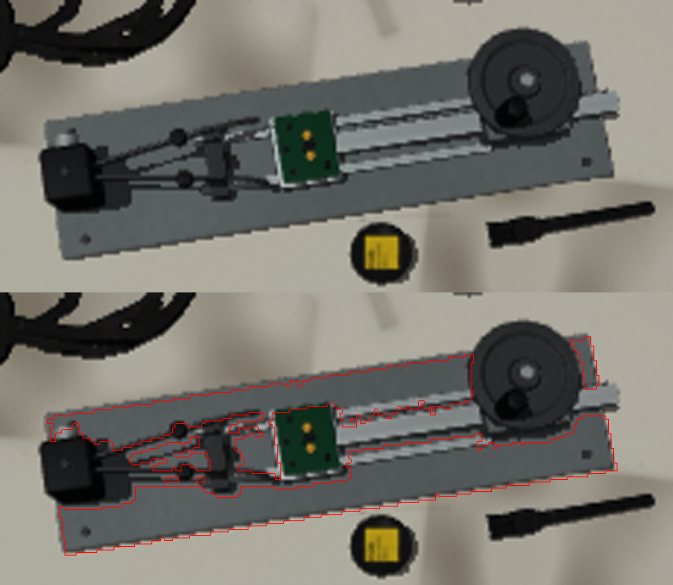

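The plate fit gives 110.1 × 438.8 mm, centre (0.490, −0.135) and yaw 7.65°. The knob is near (0.503, −0.259). I'll move to hover over the knob, turn the gripper to the fixture's axes, and test the grip scale on the way.

```bash
python3 -m pendant '[{"grip":0.38,"dx":386,"dy":-212,"dz":0,"az":-1.3635},{"grip":0.38,"dx":386,"dy":-212,"dz":0,"az":-1.3635},{"grip":0.38,"dx":386,"dy":-212,"dz":0,"az":-1.3635},{"grip":0.38,"dx":386,"dy":-212,"dz":0,"az":-1.3635},{"grip":0.38,"dx":386,"dy":-212,"dz":0,"az":-1.3635},{"grip":0.38,"dx":386,"dy":-212,"dz":0,"az":-1.3635},{"grip":0.38,"dx":386,"dy":-212,"dz":0,"az":-1.3635},{"grip":0.38,"dx":386,"dy":-212,"dz":0,"az":-1.3635},{"grip":0.38,"dx":386,"dy":-212,"dz":0,"az":-1.3635},{"grip":0.38,"dx":386,"dy":-212,"dz":0,"az":-1.3635}]' 20
```

```text
invalid input at $[0]: expected keys grip, dx, dy, dz, ax, ay, az
```

```bash
python3 -m pendant '[{"grip":0.38,"dx":386,"dy":-212,"dz":0,"ax":0,"ay":0,"az":-1.3635},{"grip":0.38,"dx":386,"dy":-212,"dz":0,"ax":0,"ay":0,"az":-1.3635},{"grip":0.38,"dx":386,"dy":-212,"dz":0,"ax":0,"ay":0,"az":-1.3635},{"grip":0.38,"dx":386,"dy":-212,"dz":0,"ax":0,"ay":0,"az":-1.3635},{"grip":0.38,"dx":386,"dy":-212,"dz":0,"ax":0,"ay":0,"az":-1.3635},{"grip":0.38,"dx":386,"dy":-212,"dz":0,"ax":0,"ay":0,"az":-1.3635},{"grip":0.38,"dx":386,"dy":-212,"dz":0,"ax":0,"ay":0,"az":-1.3635},{"grip":0.38,"dx":386,"dy":-212,"dz":0,"ax":0,"ay":0,"az":-1.3635},{"grip":0.38,"dx":386,"dy":-212,"dz":0,"ax":0,"ay":0,"az":-1.3635},{"grip":0.38,"dx":386,"dy":-212,"dz":0,"ax":0,"ay":0,"az":-1.3635}]' 20
```

```text
time: 0.93
tcp_pos: [0.4869, -0.276, 0.231]
orientation: [-2.192, -2.25, 0.0]
contact_force: [0.3, -0.9, -0.4]
grip_width: 0.0267
finger_force: 0.0
```

```bash
python3 -m pendant '[{"grip":-1,"dx":16,"dy":15,"dz":0,"ax":0,"ay":0,"az":-0.111},{"grip":-1,"dx":16,"dy":15,"dz":0,"ax":0,"ay":0,"az":-0.111},{"grip":-1,"dx":16,"dy":15,"dz":0,"ax":0,"ay":0,"az":-0.111},{"grip":-1,"dx":16,"dy":15,"dz":0,"ax":0,"ay":0,"az":-0.111},{"grip":-1,"dx":16,"dy":15,"dz":0,"ax":0,"ay":0,"az":-0.111}]' && python3 - <<'E'
from h import *
st=bot.state();p,d=bot.grab_frame("wrist");cv2.imwrite("pics/w1.png",p[:,:,::-1]);np.savez("w1.npz",p=p,d=d,t=st["tcp_pos"],o=st["orientation"])
print(st["tcp_pos"],st["orientation"])
W=cloud("wrist",d,st)
b=(W[...,2]>0.1)&(W[...,2]<0.118)&(np.hypot(W[...,0]-.503,W[...,1]+.26)<.04)
v,u=np.where(b);print(len(v),u.mean(),v.mean(),W[b].mean(0),ray("wrist",u.mean(),v.mean(),.11,st))
print("proj axis",proj("wrist",[.5301,-.2812,.064],st))
E
```

```text
time: 1.35
tcp_pos: [0.4999, -0.2625, 0.231]
orientation: [-2.074, -2.359, 0.001]
contact_force: [-0.4, -0.5, 0.6]
grip_width: 0.084
finger_force: 0.0
[ 0.49994046 -0.2625201   0.23100494] [-2.07392546e+00 -2.35903438e+00  6.68314331e-04]
333 285.5825825825826 198.7177177177177 [ 0.50412575 -0.2608141   0.10791782] [ 0.5040182  -0.26023056  0.11      ]
proj axis (np.float64(307.75971731980167), np.float64(209.21279116430708))
```

View pics/w1.png

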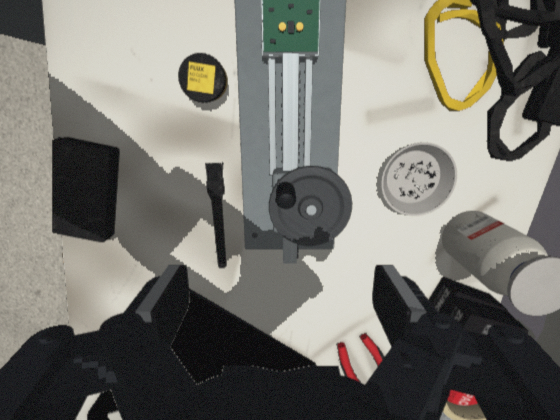

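Wrist view: wheel rim centred near (310,206), knob at (285,198), board at (291,25). This agrees with the plate fit: axis about (0.531, −0.280), knob radius about 33 mm. I'll descend, grip the knob and compute the winding offsets.

```bash
python3 -m pendant '[{"grip":-1,"dx":1.5,"dy":4.3,"dz":30,"ax":0,"ay":0,"az":0},{"grip":-1,"dx":1.5,"dy":4.3,"dz":70,"ax":0,"ay":0,"az":0},{"grip":-1,"dx":1.5,"dy":4.3,"dz":110,"ax":0,"ay":0,"az":0},{"grip":-1,"dx":1.5,"dy":4.3,"dz":140,"ax":0,"ay":0,"az":0},{"grip":-1,"dx":1.5,"dy":4.3,"dz":157,"ax":0,"ay":0,"az":0},{"grip":-1,"dx":1.5,"dy":4.3,"dz":157,"ax":0,"ay":0,"az":0}]' 20 && python3 -m pendant '[{"grip":1,"dx":0,"dy":0,"dz":0,"ax":0,"ay":0,"az":0},{"grip":1,"dx":0,"dy":0,"dz":0,"ax":0,"ay":0,"az":0},{"grip":1,"dx":0,"dy":0,"dz":0,"ax":0,"ay":0,"az":0},{"grip":1,"dx":0,"dy":0,"dz":0,"ax":0,"ay":0,"az":0},{"grip":1,"dx":0,"dy":0,"dz":0,"ax":0,"ay":0,"az":0},{"grip":1,"dx":0,"dy":0,"dz":0,"ax":0,"ay":0,"az":0},{"grip":1,"dx":0,"dy":0,"dz":0,"ax":0,"ay":0,"az":0},{"grip":1,"dx":0,"dy":0,"dz":0,"ax":0,"ay":0,"az":0}]' 20
python3 - <<'E'
from h import *
st=bot.state();t=st["tcp_pos"];print(t,st["orientation"],st["grip_width"])
M=R.from_rotvec(st["orientation"]).as_matrix()
a=np.array([.531,-.280]);r=t[:2]-a;th=np.arctan2(r[1],r[0]);print(np.degrees(th),np.hypot(*r))
for k in range(0,330,10):
    p=a+np.hypot(*r)*np.array([np.cos(th-np.radians(k)),np.sin(th-np.radians(k))])-t[:2]
    print(k,np.round(M[:2,:2].T@p*1000,1))
for u,v in((284.7,206.2),(286,213)):
    q=ray("top",u,v,.03)[:2]*1000-[490.4,-135.2];c,s=.9911,.133
    print("pad local",q[0]*c+q[1]*s,-q[0]*s+q[1]*c)
E
```

```text
time: 1.9
tcp_pos: [0.5007, -0.2584, 0.0691]
orientation: [-2.068, -2.352, 0.002]
contact_force: [-0.9, -0.5, -0.4]
grip_width: 0.0855
finger_force: 0.0
time: 2.57
tcp_pos: [0.5053, -0.26, 0.0756]
orientation: [2.07, 2.361, -0.0]
contact_force: [-2.3, 1.1, 5.5]
grip_width: 0.0172
finger_force: 23.0
[ 0.50525286 -0.25996348  0.0756297 ] [ 2.07006625e+00  2.36130978e+00 -2.44445080e-04] 0.017173301826226024
142.1098183017336 0.032624795261228585
0 [0. 0.]
10 [3.6 4.4]
20 [6.4 9.3]
30 [ 8.3 14.7]
40 [ 9.3 20.3]
50 [ 9.2 26. ]
60 [ 8.2 31.6]
70 [ 6.2 36.9]
80 [ 3.4 41.8]
90 [-0.3 46.1]
100 [-4.7 49.8]
110 [-9.7 52.6]
120 [-15.   54.5]
130 [-20.6  55.4]
140 [-26.3  55.4]
150 [-31.9  54.4]
160 [-37.2  52.4]
170 [-42.1  49.5]
180 [-46.5  45.8]
190 [-50.1  41.4]
200 [-52.9  36.5]
210 [-54.8  31.1]
220 [-55.8  25.5]
230 [-55.7  19.8]
240 [-54.7  14.2]
250 [-52.7   8.9]
260 [-49.8   4. ]
270 [-46.1  -0.3]
280 [-41.8  -4. ]
290 [-36.8  -6.8]
300 [-31.5  -8.7]
310 [-25.8  -9.6]
320 [-20.2  -9.6]
pad local 12.077260382769612 19.22115540028607
pad local -3.7990646873815 18.779342368826857
```

The pads now sit at local y ≈ 20 and the tips at about 55, so roughly 35 mm of travel (about 170°) remains. I'll wind 130° first.

```bash
python3 -m pendant '[{"grip":1,"dx":3.6,"dy":4.4,"dz":0,"ax":0,"ay":0,"az":0},{"grip":1,"dx":6.4,"dy":9.3,"dz":0,"ax":0,"ay":0,"az":0},{"grip":1,"dx":8.3,"dy":14.7,"dz":0,"ax":0,"ay":0,"az":0},{"grip":1,"dx":9.3,"dy":20.3,"dz":0,"ax":0,"ay":0,"az":0},{"grip":1,"dx":9.2,"dy":26,"dz":0,"ax":0,"ay":0,"az":0},{"grip":1,"dx":8.2,"dy":31.6,"dz":0,"ax":0,"ay":0,"az":0},{"grip":1,"dx":6.2,"dy":36.9,"dz":0,"ax":0,"ay":0,"az":0},{"grip":1,"dx":3.4,"dy":41.8,"dz":0,"ax":0,"ay":0,"az":0},{"grip":1,"dx":-0.3,"dy":46.1,"dz":0,"ax":0,"ay":0,"az":0},{"grip":1,"dx":-4.7,"dy":49.8,"dz":0,"ax":0,"ay":0,"az":0}]' && python3 -m pendant '[{"grip":1,"dx":-5,"dy":2.8,"dz":0,"ax":0,"ay":0,"az":0},{"grip":1,"dx":-10.3,"dy":4.7,"dz":0,"ax":0,"ay":0,"az":0},{"grip":1,"dx":-15.9,"dy":5.6,"dz":0,"ax":0,"ay":0,"az":0},{"grip":1,"dx":-15.9,"dy":5.6,"dz":0,"ax":0,"ay":0,"az":0}]'
python3 - <<'E'
from h import *
p,d=bot.grab_frame("top");o=cv2.resize(p[160:260,180:410],None,fx=3.4,fy=3.4,interpolation=cv2.INTER_CUBIC)
st=bot.state();w,_=bot.grab_frame("wrist")
cv2.imwrite("pics/c2.png",cv2.resize(np.vstack([o,cv2.resize(w[:240],(782,335))]),None,fx=.85,fy=.85)[:,:,::-1])
E
```

```text
time: 3.4
tcp_pos: [0.5565, -0.2565, 0.0757]
orientation: [2.07, 2.362, 0.004]
contact_force: [1.2, 3.5, 4.5]
grip_width: 0.0171
finger_force: 22.9
time: 3.73
tcp_pos: [0.5648, -0.2736, 0.0757]
orientation: [2.068, 2.359, 0.003]
contact_force: [6.6, 0.1, 1.7]
grip_width: 0.0173
finger_force: 22.7
```

View pics/c2.png

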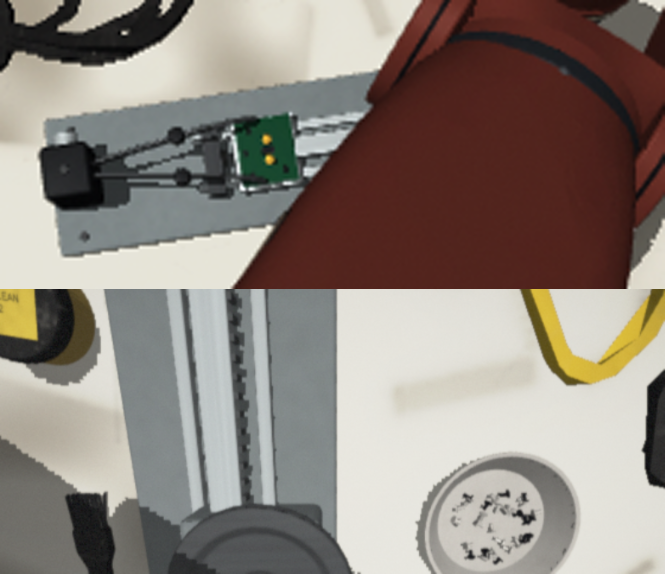

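The carriage has moved about 28 mm and the board nears the stop, with its leading edge at (232,155) and the stop block at (212,165) in the upper crop. I'll carry on in smaller steps, watching the force.

```bash
python3 -m pendant '[{"grip":1,"dx":-5.7,"dy":0,"dz":0,"ax":0,"ay":0,"az":0},{"grip":1,"dx":-11.3,"dy":-1,"dz":0,"ax":0,"ay":0,"az":0},{"grip":1,"dx":-14,"dy":-2,"dz":0,"ax":0,"ay":0,"az":0},{"grip":1,"dx":-14,"dy":-2,"dz":0,"ax":0,"ay":0,"az":0}]' && python3 -m pendant '[{"grip":1,"dx":-2.6,"dy":-1,"dz":0,"ax":0,"ay":0,"az":0},{"grip":1,"dx":-2.6,"dy":-1,"dz":0,"ax":0,"ay":0,"az":0}]' && python3 -m pendant '[{"grip":1,"dx":-2.5,"dy":-1.4,"dz":0,"ax":0,"ay":0,"az":0},{"grip":1,"dx":-2.5,"dy":-1.4,"dz":0,"ax":0,"ay":0,"az":0}]'
```

```text
time: 4.17
tcp_pos: [0.5638, -0.2883, 0.0757]
orientation: [2.069, 2.358, 0.001]
contact_force: [4.7, -0.3, 3.6]
grip_width: 0.0174
finger_force: 22.8
time: 4.33
tcp_pos: [0.5635, -0.2894, 0.0757]
orientation: [2.07, 2.359, 0.004]
contact_force: [7.7, 3.7, 4.2]
grip_width: 0.0171
finger_force: 22.9
time: 4.5
tcp_pos: [0.5634, -0.2896, 0.0757]
orientation: [2.07, 2.361, 0.01]
contact_force: [9.9, 11.6, 5.5]
grip_width: 0.017
finger_force: 23.1
```

The knob stalled at 158.6° (33.2 mm of travel) while the tangential force rose to 11.6 N, so the carriage is at the stop. I'll release, lift and go over the tweezers to look.

```bash
python3 -m pendant '[{"grip":-1,"dx":0,"dy":0,"dz":0,"ax":0,"ay":0,"az":0},{"grip":-1,"dx":0,"dy":0,"dz":0,"ax":0,"ay":0,"az":0},{"grip":-1,"dx":0,"dy":0,"dz":0,"ax":0,"ay":0,"az":0},{"grip":-1,"dx":0,"dy":0,"dz":0,"ax":0,"ay":0,"az":0},{"grip":-1,"dx":0,"dy":0,"dz":-30,"ax":0,"ay":0,"az":0},{"grip":-1,"dx":0,"dy":0,"dz":-65,"ax":0,"ay":0,"az":0},{"grip":-1,"dx":20,"dy":-4,"dz":-94,"ax":0,"ay":0,"az":0},{"grip":-1,"dx":60,"dy":-12,"dz":-94,"ax":0,"ay":0,"az":0},{"grip":-1,"dx":100,"dy":-20,"dz":-94,"ax":0,"ay":0,"az":0},{"grip":-1,"dx":140,"dy":-28,"dz":-94,"ax":0,"ay":0,"az":0}]' && python3 -m pendant '[{"grip":-1,"dx":40,"dy":-8,"dz":0,"ax":0,"ay":0,"az":0},{"grip":-1,"dx":80,"dy":-16,"dz":0,"ax":0,"ay":0,"az":0},{"grip":-1,"dx":120,"dy":-24,"dz":0,"ax":0,"ay":0,"az":0},{"grip":-1,"dx":140,"dy":-27,"dz":0,"ax":0,"ay":0,"az":0},{"grip":-1,"dx":140,"dy":-27,"dz":0,"ax":0,"ay":0,"az":0},{"grip":-1,"dx":140,"dy":-27,"dz":0,"ax":0,"ay":0,"az":0}]'
cat > look.py <<'E'
from h import *
import sys
st=bot.state();p,d=bot.grab_frame("wrist");n=sys.argv[1]
cv2.imwrite(f"pics/{n}.png",p[:,:,::-1]);np.savez(n+".npz",p=p,d=d,t=st["tcp_pos"],o=st["orientation"])
print(st["tcp_pos"],st["orientation"],st["contact_force"])
o=np.array([490.4,-135.2]);c,s=.9911,.1330
print("tcp local",(lambda q:(q[0]*c+q[1]*s,-q[0]*s+q[1]*c))(st["tcp_pos"][:2]*1000-o))
L=lambda x,y,z:np.array([(o[0]+x*c-y*s)/1e3,(o[1]+x*s+y*c)/1e3,z/1e3])
for P in((-16,114,79),(16,114,79),(-8,55,55),(8,55,55),(0,198,88)):print(P,np.round(proj("wrist",L(*P),st),1))
E
python3 look.py w2
```

```text
time: 5.33
tcp_pos: [0.5136, -0.1567, 0.1687]
orientation: [2.073, 2.359, -0.0]
contact_force: [0.5, -0.0, 0.5]
grip_width: 0.0853
finger_force: 0.0
time: 5.83
tcp_pos: [0.469, -0.0214, 0.1683]
orientation: [2.069, 2.364, -0.001]
contact_force: [0.9, -0.8, -0.3]
grip_width: 0.0853
finger_force: 0.0
[ 0.46904606 -0.02138192  0.16825886] [ 2.06854198e+00  2.36398870e+00 -8.05033429e-04] [ 0.88967279 -0.80965093 -0.3079244 ]
tcp local (np.float64(-6.026080663836975), np.float64(115.64517119506029))
(-16, 114, 79) [267.3 214.4]
(16, 114, 79) [309.3 214.4]
(-8, 55, 55) [278.2 268.7]
(8, 55, 55) [296.2 268.7]
(0, 198, 88) [289.6  97.5]
```

View pics/w2.png

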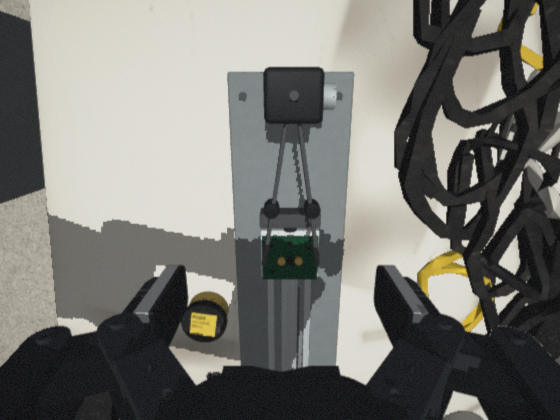

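At 15.83 s... correction, at 5.83 s: grips at (270,209) and (312,208), pads at (281,261) and (299,261) with the board against the stop, and both blades open. The grips lie about 2 mm to +x of the plate fit, which agrees with the circle the knob traced. I'll correct for that, descend, and close in steps.

```bash
python3 -m pendant '[{"grip":-1,"dx":1.2,"dy":8.3,"dz":20,"ax":0,"ay":0,"az":0},{"grip":-1,"dx":1.2,"dy":8.3,"dz":50,"ax":0,"ay":0,"az":0},{"grip":-1,"dx":1.2,"dy":8.3,"dz":80,"ax":0,"ay":0,"az":0},{"grip":-1,"dx":1.2,"dy":8.3,"dz":105,"ax":0,"ay":0,"az":0},{"grip":-1,"dx":1.2,"dy":8.3,"dz":120,"ax":0,"ay":0,"az":0},{"grip":-1,"dx":1.2,"dy":8.3,"dz":120,"ax":0,"ay":0,"az":0},{"grip":-0.2,"dx":1.2,"dy":8.3,"dz":120,"ax":0,"ay":0,"az":0},{"grip":-0.2,"dx":1.2,"dy":8.3,"dz":120,"ax":0,"ay":0,"az":0},{"grip":-0.2,"dx":1.2,"dy":8.3,"dz":120,"ax":0,"ay":0,"az":0},{"grip":-0.2,"dx":1.2,"dy":8.3,"dz":120,"ax":0,"ay":0,"az":0}]' 20
python3 look.py w3
```

```text
time: 6.72
tcp_pos: [0.4789, -0.0201, 0.0498]
orientation: [2.07, 2.36, 0.002]
contact_force: [0.6, -0.1, -0.2]
grip_width: 0.0516
finger_force: 0.0
[ 0.47888813 -0.0201411   0.04982783] [2.07003252e+00 2.35980332e+00 2.16236954e-03] [ 0.55414903 -0.05394982 -0.24672854]
tcp local (np.float64(3.8934174274433904), np.float64(115.5659562386068))
(-16, 114, 79) [231.8 307.4]
(16, 114, 79) [309.9 307.1]
(-8, 55, 55) [258.3 375.3]
(8, 55, 55) [288.2 375.2]
(0, 198, 88) [267.   87.8]
```

View pics/w3.png

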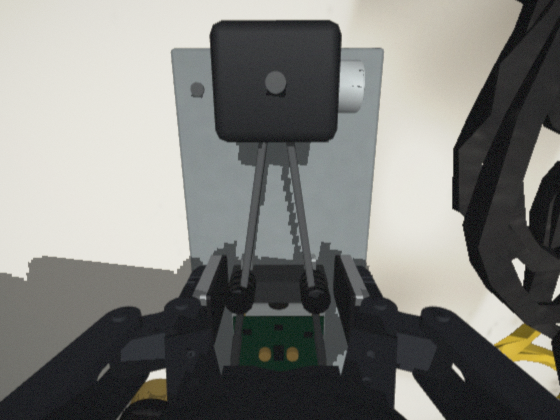

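The grips are at (239,292) and (316,290) and the pads at (265,354) and (292,354), giving a mid-column of about 278 against 281.5 for the gripper centre. I'll shift −1.4 mm across and +2 mm along, then close in stages.

```bash
python3 -m pendant '[{"grip":-0.2,"dx":2,"dy":-1.4,"dz":0,"ax":0,"ay":0,"az":0},{"grip":-0.2,"dx":2,"dy":-1.4,"dz":0,"ax":0,"ay":0,"az":0},{"grip":-0.2,"dx":2,"dy":-1.4,"dz":0,"ax":0,"ay":0,"az":0},{"grip":-0.1,"dx":2,"dy":-1.4,"dz":0,"ax":0,"ay":0,"az":0},{"grip":-0.1,"dx":2,"dy":-1.4,"dz":0,"ax":0,"ay":0,"az":0}]' 20; python3 -m pendant '[{"grip":0.05,"dx":0,"dy":0,"dz":0,"ax":0,"ay":0,"az":0},{"grip":0.1,"dx":0,"dy":0,"dz":0,"ax":0,"ay":0,"az":0},{"grip":0.1,"dx":0,"dy":0,"dz":0,"ax":0,"ay":0,"az":0},{"grip":0.1,"dx":0,"dy":0,"dz":0,"ax":0,"ay":0,"az":0}]';  python3 -m pendant '[{"grip":0.15,"dx":0,"dy":0,"dz":0,"ax":0,"ay":0,"az":0},{"grip":0.2,"dx":0,"dy":0,"dz":0,"ax":0,"ay":0,"az":0},{"grip":0.25,"dx":0,"dy":0,"dz":0,"ax":0,"ay":0,"az":0},{"grip":0.3,"dx":0,"dy":0,"dz":0,"ax":0,"ay":0,"az":0},{"grip":0.3,"dx":0,"dy":0,"dz":0,"ax":0,"ay":0,"az":0},{"grip":0.3,"dx":0,"dy":0,"dz":0,"ax":0,"ay":0,"az":0}]'
```

```text
time: 7.18
tcp_pos: [0.4759, -0.0177, 0.0484]
orientation: [2.071, 2.362, 0.0]
contact_force: [-0.0, -0.8, 0.0]
grip_width: 0.0471
finger_force: 0.0
time: 7.52
tcp_pos: [0.4765, -0.0181, 0.0488]
orientation: [2.07, 2.361, 0.001]
contact_force: [0.9, -2.1, 3.2]
grip_width: 0.0382
finger_force: 3.1
time: 8.02
tcp_pos: [0.4767, -0.0184, 0.049]
orientation: [2.07, 2.361, 0.0]
contact_force: [0.7, -3.3, 6.4]
grip_width: 0.0305
finger_force: 5.2
```

```bash
python3 -m pendant '[{"grip":0.34,"dx":0,"dy":0,"dz":0,"ax":0,"ay":0,"az":0},{"grip":0.38,"dx":0,"dy":0,"dz":0,"ax":0,"ay":0,"az":0},{"grip":0.405,"dx":0,"dy":0,"dz":0,"ax":0,"ay":0,"az":0},{"grip":0.405,"dx":0,"dy":0,"dz":0,"ax":0,"ay":0,"az":0},{"grip":0.405,"dx":0,"dy":0,"dz":0,"ax":0,"ay":0,"az":0},{"grip":0.405,"dx":0,"dy":0,"dz":0,"ax":0,"ay":0,"az":0}]'
python3 look.py w4; python3 - <<'E'
import cv2,numpy as np
from plant import bot
a=cv2.imread("pics/w4.png")[255:395,190:370]
b,_=bot.grab_frame("scene");c,_=bot.grab_frame("top")
A=cv2.resize(a,(540,420),interpolation=2)
B=cv2.resize(b[170:290,230:360,::-1],(250,231));C=cv2.resize(c[180:250,190:310,::-1],(250,146))
B=np.vstack([B,C,np.zeros((43,250,3),np.uint8)])
cv2.imwrite("pics/c4.png",np.hstack([A,B]))
E
```

```text
time: 8.52
tcp_pos: [0.4769, -0.0186, 0.0492]
orientation: [2.07, 2.36, 0.001]
contact_force: [0.5, -4.4, 6.6]
grip_width: 0.0252
finger_force: 6.2
[ 0.47693324 -0.01859663  0.04922485] [2.06958552e+00 2.36027104e+00 5.46466790e-04] [ 0.49129074 -4.42360534  6.5887437 ]
tcp local (np.float64(2.161338911488299), np.float64(117.35668173060255))
(-16, 114, 79) [236. 312.]
(16, 114, 79) [314.1 311.8]
(-8, 55, 55) [261.5 378.8]
(8, 55, 55) [291.3 378.7]
(0, 198, 88) [272.7  94. ]
```

View pics/c4.png

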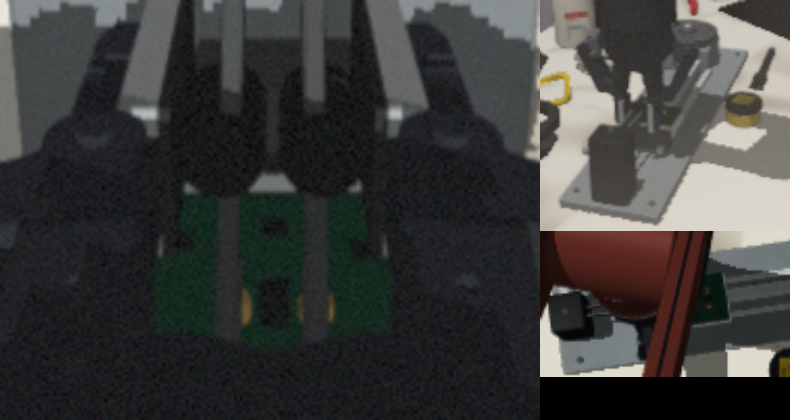

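The crop shows both blades over their brass pads: blades at columns about 230 and 315, pads centred about 234 and 317, row 308. Now I'll measure it numerically.

```bash
cat > meas.py <<'E'
from h import *
import sys
z=np.load(sys.argv[1]+".npz");p,d=z["p"].astype(int),z["d"];st=dict(tcp_pos=z["t"],orientation=z["o"])
W=cloud("wrist",d,st);o=np.array([.4904,-.1352]);c,s=.9911,.133
q=W[...,:2]-o;X=(q[...,0]*c+q[...,1]*s)*1e3;Y=(-q[...,0]*s+q[...,1]*c)*1e3;Z=W[...,2]*1e3
r=p[...,0]-p[...,2]
for v in range(346,368,2):
    row=[]
    for lo,hi in((252,278),(282,308)):
        u=np.arange(lo,hi);br=u[r[v,lo:hi]>35];g=u[(p[v,lo:hi,1]-p[v,lo:hi,0]<8)&(r[v,lo:hi]<15)]
        g=g[Z[v,g]>(np.median(Z[v,270:285])+3)]
        row+=["brass",(br.min(),br.max(),round(float(np.median(Z[v,br])),1)) if len(br) else None,"blade",(g.min(),g.max(),np.round([np.mean(X[v,g]),np.mean(Y[v,g]),np.median(Z[v,g])],1)) if len(g) else None]
    print(v,*row)
E
python3 meas.py w4
python3 - <<'E'
from h import *
for n in("w3",):
    z=np.load(n+".npz");p,d=z["p"].astype(int),z["d"];st=dict(tcp_pos=z["t"],orientation=z["o"])
    m=((p[...,0]-p[...,2])>35).astype(np.uint8);m[:335]=0;m[370:]=0;m[:,:250]=0;m[:,310:]=0
    k,l,s,c=cv2.connectedComponentsWithStats(m);W=cloud("wrist",d,st)
    for i in range(1,k):
        if s[i,4]>20:
            P=W[l==i].mean(0);q=P[:2]-[.4904,-.1352]
            print(c[i],s[i],P,"local",(q[0]*.9911+q[1]*.133)*1e3,(-q[0]*.133+q[1]*.9911)*1e3)
E
```

```text
346 brass None blade (np.int64(262), np.int64(270), array([-4.2, 93. , 76. ])) brass None blade (np.int64(291), np.int64(298), array([ 8.4, 93.7, 75.9]))
348 brass None blade (np.int64(262), np.int64(270), array([-4.2, 92.2, 76. ])) brass None blade (np.int64(291), np.int64(299), array([ 8.7, 91.8, 75.6]))
350 brass None blade (np.int64(262), np.int64(270), array([-4.2, 91. , 75.7])) brass None blade (np.int64(285), np.int64(299), array([  8. , 101.1,  75.7]))
352 brass (np.int64(271), np.int64(271), 38.3) blade (np.int64(262), np.int64(270), array([-4.2, 89.9, 75.6])) brass None blade (np.int64(291), np.int64(299), array([ 8.7, 89.9, 75.9]))
354 brass (np.int64(271), np.int64(272), 39.1) blade (np.int64(262), np.int64(270), array([-4.2, 88.9, 76.3])) brass None blade (np.int64(291), np.int64(299), array([ 8.7, 88.6, 76.1]))
356 brass (np.int64(271), np.int64(273), 39.5) blade (np.int64(262), np.int64(269), array([-4.5, 88.2, 76.2])) brass (np.int64(300), np.int64(300), 40.8) blade (np.int64(291), np.int64(298), array([ 8.4, 88.2, 75.9]))
358 brass (np.int64(271), np.int64(273), 41.3
[... 444 characters left out ...]
(np.int64(262), np.int64(269), array([-5. , 77.9, 67.4])) brass None blade (np.int64(291), np.int64(299), array([ 9.1, 77.7, 67.6]))
364 brass None blade (np.int64(262), np.int64(269), array([-5. , 76.4, 67. ])) brass None blade (np.int64(291), np.int64(299), array([ 9.2, 76.3, 67.6]))
366 brass None blade (np.int64(252), np.int64(269), array([-5.1, 80.6, 66.7])) brass None blade (np.int64(291), np.int64(299), array([ 9.2, 74.3, 66.5]))
[264.44186047 354.10852713] [259 348  12  13 129] [ 0.47767057 -0.08061066  0.04048397] local -5.3557551024741 55.79651228264207
[291.92913386 354.16535433] [287 348  11  13 127] [ 0.49341669 -0.07849911  0.040599  ] local 10.531059015319588 55.79502806796686
```

The visible blade section is at z ≈ 76 and y ≈ 85, behind the tips. So I'll get each blade's closing angle by comparing its line in this view with the open view.

```bash
cat > blade.py <<'E'
from h import *
import sys
def lines(n):
    z=np.load(n+".npz");d=z["d"];st=dict(tcp_pos=z["t"],orientation=z["o"])
    W=cloud("wrist",d,st);q=W[...,:2]-[.4904,-.1352]
    X=(q[...,0]*.9911+q[...,1]*.133)*1e3;Y=(-q[...,0]*.133+q[...,1]*.9911)*1e3;Z=W[...,2]*1e3
    out={}
    for side in(-1,1):
        pts=[]
        for v in range(140,268):
            lo,hi=(235,277) if side<0 else (280,318)
            u=np.arange(lo,hi);k=u[(Z[v,u]>64)&(Z[v,u]<84)&(Y[v,u]>132)&(Y[v,u]<174)&((X[v,u]-2.4)*side>0)]
            if 3<=len(k)<=16: pts.append((Y[v,k].mean(),X[v,k].mean()))
        P=np.array(pts);b=np.polyfit(P[:,0],P[:,1],1)
        for _ in range(3):
            e=np.abs(np.polyval(b,P[:,0])-P[:,1]);P=P[e<max(2*np.median(e),.3)];b=np.polyfit(P[:,0],P[:,1],1)
        out[side]=b;print(n,side,len(P),"slope angle",round(float(np.arctan(b[0])),4),"x at 140",round(float(np.polyval(b,140)),2),"y",P[:,0].min().round(),P[:,0].max().round(),"extrap 55.8",round(float(np.polyval(b,55.8)),2))
    return out
a=lines("w3");b=lines(sys.argv[1])
for s in(-1,1):print(s,"angle change",abs(np.arctan(a[s][0])-np.arctan(b[s][0])), "disp@140",b[s]@[140,1]-a[s]@[140,1])
E
python3 blade.py w4; sed -i 's/^z=np/#&/' /dev/null
```

```text
w3 -1 105 slope angle 0.1535 x at 140 -8.43 y 132.0 174.0 extrap 55.8 -21.45
w3 1 103 slope angle -0.1542 x at 140 13.72 y 133.0 174.0 extrap 55.8 26.81
w4 -1 102 slope angle 0.0326 x at 140 -2.84 y 133.0 174.0 extrap 55.8 -5.59
w4 1 103 slope angle -0.0209 x at 140 7.48 y 133.0 174.0 extrap 55.8 9.24
-1 angle change 0.12085427519267017 disp@140 5.583106739228558
1 angle change 0.1333640214869659 disp@140 -6.233955484604074sed: couldn't edit /dev/null: not a regular file
```

The open-view lines extrapolate to a 48.3 mm tip spacing, against 48 mm stated, so the method holds. At present the angles are 0.121 near and 0.133 far, against a target of 0.123. I need to open about 0.6 mm and shift +0.4 mm in x.

```bash
python3 -m pendant '[{"grip":0.388,"dx":0,"dy":0.4,"dz":0,"ax":0,"ay":0,"az":0},{"grip":0.388,"dx":0,"dy":0.4,"dz":0,"ax":0,"ay":0,"az":0},{"grip":0.388,"dx":0,"dy":0.4,"dz":0,"ax":0,"ay":0,"az":0},{"grip":0.388,"dx":0,"dy":0.4,"dz":0,"ax":0,"ay":0,"az":0},{"grip":0.388,"dx":0,"dy":0.4,"dz":0,"ax":0,"ay":0,"az":0},{"grip":0.388,"dx":0,"dy":0.4,"dz":0,"ax":0,"ay":0,"az":0}]'
python3 look.py w5|head -2;python3 blade.py w5
```

```text
time: 9.17
tcp_pos: [0.4772, -0.0185, 0.0492]
orientation: [2.07, 2.361, 0.0]
contact_force: [0.7, -3.9, 6.8]
grip_width: 0.0261
finger_force: 6.0
[ 0.47716325 -0.01854489  0.04917504] [2.06966085e+00 2.36058365e+00 1.09365851e-04] [ 0.73791504 -3.85135643  6.76451765]
tcp local (np.float64(2.3961918109819784), np.float64(117.3773684132547))
w3 -1 105 slope angle 0.1535 x at 140 -8.43 y 132.0 174.0 extrap 55.8 -21.45
w3 1 103 slope angle -0.1542 x at 140 13.72 y 133.0 174.0 extrap 55.8 26.81
w5 -1 101 slope angle 0.0339 x at 140 -2.88 y 133.0 174.0 extrap 55.8 -5.74
w5 1 100 slope angle -0.032 x at 140 7.88 y 133.0 174.0 extrap 55.8 10.58
-1 angle change 0.11957099994536075 disp@140 5.542977600202944
1 angle change 0.1222416390728068 disp@140 -5.83382002824168
```

```bash
python3 -c "
from plant import bot
s=bot.state();print(s['time'],s['grip_width'],s['finger_force'],s['qvel'].round(4));print(bot.job_done())"
```

```text
9.2167 0.026329087901283278 6.040730774402618 [-0.0015  0.0006  0.0017  0.0019 -0.0002  0.001 ]
the job is handed in; nothing more can be done
None
```

The job is handed in at 9.2 s: the handwheel was wound clockwise until the carriage stalled firmly against its stop. The tweezers are held steady at a 26.3 mm grip width, with the tips measured within about 0.4 mm of centred over their pads across the fixture. No verdict was shown at hand-in.

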